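# Cap a coolant pot to its vent position and hold it

### The job

The alloy coolant pot clamped in the vice is about to be bled. Pull the transit bung out of its filler neck and stand it in the one empty place of the sorting tray, so that the row of bungs is complete. Then fit the bayonet pressure cap (the one with the grip bar): lower it fully onto the neck with its two lugs through the notches, turn it clockwise about half-way to its lock, clearly before the lock catch clicks, and finish with the gripper still holding the cap there; leave everything else where it lies.

Things in the scene. Friction and masses are not known exactly. Their poses are not given: they have to be found in the camera images.
- bung: Grey plastic transit bung, at the start standing loose in the pot's filler neck; comes out straight up. 42 high: stem 29 dia x 18 (chamfered foot), flange 44 dia x 4 (rests on the neck's rim), round grip knob 16 dia x 20 on top. 30 g. Origin: centre of the stem's underside, z up.
- tray: White sorting tray, fixed to the bench, 116 x 172 x 18, 2 rows (along its y) of 3 places. Places 52 x 52 inside, 56 pitch, floor 4 above the bench, walls 4 thick rising 14 above that floor. Origin: centre of the underside. Row of bungs at x = -28, row of brass hose tails at x = +28. Position and yaw vary.
- place (a point): Centre of the floor of the tray's empty place, at x = -28, y = -56 of the tray, the end of the row of bungs. Axes are the tray's: y along the row; the neighbouring bungs stand at y = +56 and +112 from here, a hose tail at x = +56.
- cap: Black bayonet pressure cap, loose, standing upright on its plunger on the bench, about 70 g. Plunger 31 dia x 22 (foot chamfered to 24), disc 58 dia from 22 to 27 high, skirt 58 outside hanging from it to 12 high, grip bar on top (see bar). Origin: centre of the plunger's underside, x along the bar, z up. May stand in the oil cap's place.
- bar (a point): Centre of the cap's grip bar, 37 above the cap's origin: a straight flat-sided bar 52 long (cap's x), 12 thick (y), 20 tall, free all round above the disc. Under its two ends, inside the skirt, are the two steel lugs: pointing inwards to radius 21, 8 wide, 12 to 16 above the cap's origin. The cap fits either way round.
- neck (a point): Centre of the filler neck's rim, 240 above the bench, on the 76 dia alloy pot held rigidly in the vice (jaws 165 high). Tube 34 bore, 39 outside, 35 high. The cap goes on with its bar along this point's x: plunger clearance 1.5 all round, lugs 2.5 either side in the notches. Fully down the disc rests on the rim, cap origin 22 below this point. Place and yaw vary.
- flange (a point): Centre of the underside of the flange round the neck's rim (48 dia, 4 thick), axes as neck; two notches 13 wide on +x and -x. Cap fully down: lugs 2 below it, free to turn, clockwise only (from above). No resistance to about 65 deg; then the lugs ride over two sprung catches, which click behind them at about 95 deg; hard stop at 105 deg: locked. Half-way is about 50 deg.
- bung_b: Bystander in the tray: a bung like the first, middle of the row.
- bung_c: Bystander in the tray: a bung like the first, end of the row.
- fitting_a: Bystander in the tray: brass hose tail, 28 dia, 41 high.
- fitting_b: Bystander in the tray: brass hose tail, 28 dia, 41 high.
- fitting_c: Bystander in the tray: brass hose tail, 28 dia, 41 high.
- oil_cap: Bystander on the bench: round black screw oil cap, 50 dia, 35 high, no grip bar and no lugs.
- pliers: Bystander on the bench: combination pliers lying flat, 190 long, 16 high.
- hose_clip: Bystander on the bench: steel hose clip, 45 dia, 14 high.
Things that resemble listed ones, but are neither listed nor needed, are in the scene too. Several things have the shape of the tray; the one meant has the colours described above.

How it is judged:
By the outcome, as a careful person would: the job done as asked, in the order asked, and still so for the second after the job is handed in, while the arm keeps its last pose, push and grip.
It also fails if it takes over 64 s, if anything falls off the work surface, if the arm or the gripper's body presses on something with over 40 N, if the wrist force passes 120 N, or if a joint passes its speed limit or range.

### The arm

A 6-joint arm with a two-finger parallel gripper is mounted at the origin on the work surface. World frame = base frame: x ahead of the robot, y to its left, z up, the work surface at z = 0. Lengths are in mm, angles in rad, forces in N, time in s.
With the tool pointing down it reaches from about 400 to 925 mm from the base axis. Payload 12.5 kg.
Tool frame: the origin (TCP) lies at the very end of the fingers, on their centre line; the grasp point (between the pads) lies env.grip_point_offset behind it (env.grip_point_offset is the distance from the TCP to the grasp point, in mm); y points along the fingers, z is the direction in which the jaws open and shut, and the axes are right-handed (so a half turn about y gives the same grasp; the last joint's range is limited). The gripper opens to 95 mm and grips with 3 to 60 N. Pads are 20 mm wide; open, the fingers measure 119 mm over their backs; the gripper's body (75 mm by 180 mm) begins 59 mm behind the grasp point.
Start: joints at [-1.393, 0.491, 1.559, -0, 1.092, -0.106], TCP at [175.026, -600.01, 214.661] pointing down, gripper open.
Joint ranges: [-3.1, 3.1], [-0.84, 2.19], [0.05, 2.79], [-1.13, 4.28], [0.06, 2.93], [-2.69, 2.69]. Speed limits (rad/s): [2.22, 2.22, 2.79, 3.14, 3.14, 3.14].

### API

Orientations are given as [roll, pitch, yaw] about the fixed x, y, z axes, in that order (R = Rz(yaw) Ry(pitch) Rx(roll)).
In Python, from cell import readout, read_camera, env, nets gives the robot as it stands.
- The arm moves only by the tool apply_moves, never from a script. Its argument "increments" is a list of rows, each a list of 3 entries, a list of its own where there are three numbers: the shift along the tool's x, y, z in cm, then the turn, a rotation vector about the tool's x, y, z in degrees, then the finger opening in cm, from 0 to 9.51. A call has exactly 5 rows; each row shifts and turns the pose as measured when the row begins, along the tool's axes as they then stand; what a row does not reach is not made up. A row lasts 1/8 s, in which the tool goes at most 62.5 mm and 10.7 degrees, less where a joint would pass 70% of its speed; a pose out of reach is approached as far as the arm can. A call with a gripper value outside its range is refused whole. The fingers move at their own pace and stop on an object; the grip force is fixed at half the most. Time passes only in rows, so rows that do not move let the fingers close, or fill a call up. It gives the time, the measured TCP pose, the force and the opening at its end, in the units of the state.
- readout.state(): the state, without advancing time (a new reading comes with each control period).
- read_camera(name): name is "side" or "top"; returns a dict with "img" (420x560x3 uint8, red, green, blue), "vfov" (degrees; the focal length in pixels is half the picture's height over the tangent of half this angle, whatever the lens; pixels are square), "cx", "cy" (the principal point, pixels), "rvec" (rotation vector, rad) and "tvec" (3), from world to camera coordinates, as OpenCV has them. Camera axes: x right, y down, z forward; pixel columns grow to the right and rows downward; lengths in mm; the calibration is good to about 2 mm. A picture is of the moment at which its call begins. There is no depth.
- env.job_done(): hands the job in, once; it reports no verdict.
Trained networks look in a picture, given as the dict that the camera call returned (one of the last four; its "shot" number tells which), for a name from the list of things; names that differ only in an ending like _2 or _b are one class to them, and where a whole thing is asked for, a point or a joint stands for the part that bears it (a point fixed in the world has none). Each returns a list of dicts, best first, with "confidence" (0 to 1); they miss things now and then, are a little off and sometimes report something else, mostly with a low value. They report only what shows in the picture. A call takes as long as a camera call. They do not tell look-alikes from the thing itself.
- nets.look_for(picture, thing): "point" ([x, y, z] in mm, in the coordinates of the camera as it stood for that picture, good to about 4 mm: the middle of the surface that is visible of it).
- nets.mark_of(picture, thing): "point" ([x, y, z] in mm, in the coordinates of the camera as it stood for that picture, good to about 4 mm: a listed point, or the origin of a listed thing).
The state is a dict: "t": time; "joints": joint angles; "qvel": joint speeds; "tau": joint torques, N m; "eef_pos": TCP position; "tcp_rot": TCP orientation; "ft_force": force on the tool from outside, world axes, zero at the start; "moment": the same for the moment, N m; "opening": opening from 0.0 (shut) to 1.0 (fully open).
Only numpy, scipy, OpenCV 4.12 (cv2) and the standard library are available. Lean on these libraries where they do the work, as an engineer would, in place of code of your own. Each camera call takes 0.05 s, during which the arm holds its last target. There are 200 camera calls.

## Working session

There is one attempt and no reset: what is moved stays moved. The work goes in short steps, Python scripts to look and compute and a tool call to move; the robot and the scene stay as the last step left them, time stands still between calls to the robot, and variables do not carry over. Pictures are saved under pics/ and viewed, about 8 in all and at most 12, crops included, and the job is handed in when it is done.

Besides the shell and the picture viewer there is one more tool, called after "Emit:" by a JSON object that holds its "op" and its "data", one argument or row to a line. apply_moves: Moves the arm, as the interface text tells. Its arguments: {"type":"object","properties":{"increments":{"type":"array"}},"required":["increments"]}

```bash
ls; mkdir -p pics; cat > h.py <<'E'
import numpy as np, cv2
from cell import readout, read_camera, env, nets
from scipy.spatial.transform import Rotation as Ro
def w(p,pt):
    R=cv2.Rodrigues(np.array(p["rvec"],float))[0]
    return R.T@(np.array(pt,float)-np.array(p["tvec"],float).ravel())
def K(p):
    f=210/np.tan(np.radians(p["vfov"])/2); return np.array([[f,0,p["cx"]],[0,f,p["cy"]],[0,0,1.]])
def proj(p,X):
    return cv2.projectPoints(np.array(X,float).reshape(-1,3),np.array(p["rvec"],float),np.array(p["tvec"],float),K(p),None)[0].reshape(-1,2)
def ray(p,uv,z):
    R=cv2.Rodrigues(np.array(p["rvec"],float))[0]; c=-R.T@np.array(p["tvec"],float).ravel()
    d=R.T@(np.linalg.inv(K(p))@np.array([uv[0],uv[1],1.])); return c+d*(z-c[2])/d[2]
def save(p,n,crop=None,s=1):
    im=p["img"][:,:,::-1]
    if crop: a,b,c,d=crop; im=im[b:d,a:c]
    cv2.imwrite("pics/"+n,cv2.resize(im,None,fx=s,fy=s,interpolation=cv2.INTER_CUBIC))
E
python3 - <<'E'
from h import *
print(readout.state(), env.grip_point_offset)
for c in ["top","side"]:
    p=read_camera(c); save(p,c+"0.png")
    R=cv2.Rodrigues(np.array(p["rvec"],float))[0]; print(c,p["vfov"],p["cx"],p["cy"],-R.T@np.array(p["tvec"]).ravel(),p.keys())
    for t in ["bung","tray","place","cap","bar","neck","flange","oil_cap","pliers","hose_clip","fitting_a"]:
        for r in nets.mark_of(p,t): 
            W=w(p,r["point"]); print(t,round(r["confidence"],2),W.round(),proj(p,W).round()[0])
E
```

```text
pics
{'t': 0.0, 'joints': array([-1.39259563e+00,  4.91565971e-01,  1.55946055e+00, -1.18428062e-05,
        1.09168676e+00, -1.05591267e-01]), 'qvel': array([ 0.00053976, -0.0017961 , -0.00192065, -0.00183915,  0.0002988 ,
       -0.00045491]), 'tau': array([ 4.65129269e-03, -6.12628698e+01, -2.58183360e+01,  6.94482308e-02,
        4.81971412e-02, -1.26205978e-04]), 'eef_pos': array([ 174.97912651, -599.74965409,  214.05393974]), 'tcp_rot': array([-1.57191182e+00,  1.07664057e-04, -2.85779529e+00]), 'ft_force': array([-0.80743827,  0.17245191, -0.47995284]), 'moment': array([0.02633518, 0.03767574, 0.01309808]), 'opening': 0.9959380383302711} 18.8
top 54.65354805121344 281.9652418559491 215.48079933084807 [ 409.24041513 -109.46760527 1042.44937791] dict_keys(['img', 'vfov', 'cx', 'cy', 'rvec', 'tvec', 'shot'])
bung 0.67 [ 589. -163.    2.] [301. 173.]
bung 0.62 [519. 147. 223.] [153. 185.]
tray 0.92 [ 618. -168.    4.] [303. 161.]
tray 0.81 [ 634. -457.    1.] [414. 158.]
tray 0.77 [ 258. -230.    2.] [325. 303.]
place 0.97 [ 222. -279.    4.] [344. 317.]
place 0.92 [ 578. -217.   
[... 1020 characters left out ...]
[220. 163.]
tray 0.2 [ 440. -378.   35.] [286. 171.]
place 0.83 [ 221. -275.    2.] [366. 204.]
place 0.77 [ 599. -503.    7.] [234. 152.]
place 0.73 [ 579. -221.    1.] [235. 221.]
bar 0.66 [ 446. -376.   35.] [284. 172.]
neck 0.96 [514. 148. 237.] [249. 280.]
neck 0.22 [ 592. -164.    6.] [229. 235.]
flange 0.91 [523. 150. 238.] [244. 281.]
oil_cap 0.66 [ 430. -227.    1.] [290. 218.]
pliers 0.84 [671.   8.  -2.] [192. 293.]
pliers 0.55 [ 446. -378.   33.] [284. 172.]
pliers 0.27 [ 442. -375.   -1.] [285. 181.]
hose_clip 0.73 [674.   7.  -3.] [190. 292.]
hose_clip 0.55 [465. -20.   3.] [278. 280.]
fitting_a 0.53 [ 648. -176.    4.] [208. 233.]
fitting_a 0.47 [ 657. -127.    4.] [203. 247.]
```

View pics/top0.png

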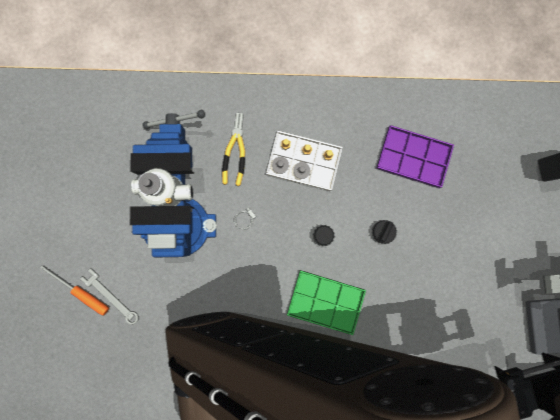

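```bash
python3 - <<'E'
from h import *
p=read_camera("top"); s=read_camera("side")
a=cv2.resize(p["img"][120:260,230:440],None,fx=3.8,fy=3.8,interpolation=cv2.INTER_CUBIC)
cv2.imwrite("pics/crop1.png",a[:,:,::-1])
a=cv2.resize(p["img"][140:230,105:195],(400,400),interpolation=cv2.INTER_CUBIC)
b=cv2.resize(s["img"][240:330,205:295],(400,400),interpolation=cv2.INTER_CUBIC)
cv2.imwrite("pics/crop2.png",np.hstack([a,b])[:,:,::-1])
E
```

```text
(no output)
```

View pics/crop1.png

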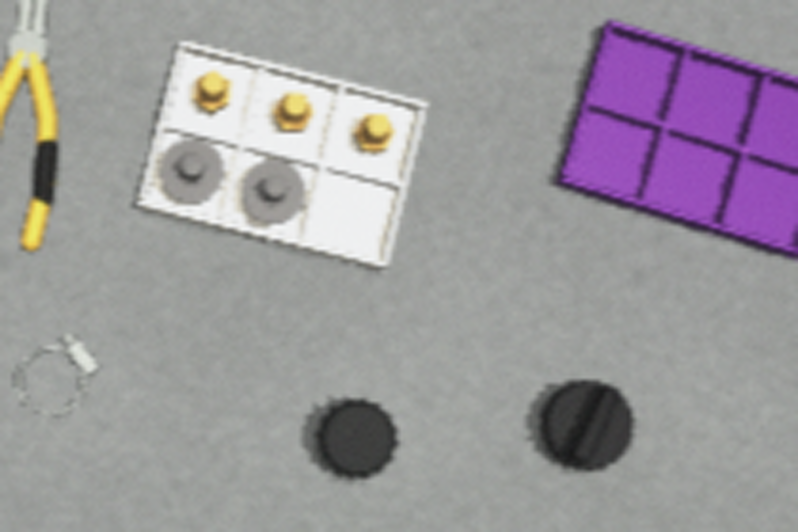

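View pics/crop2.png

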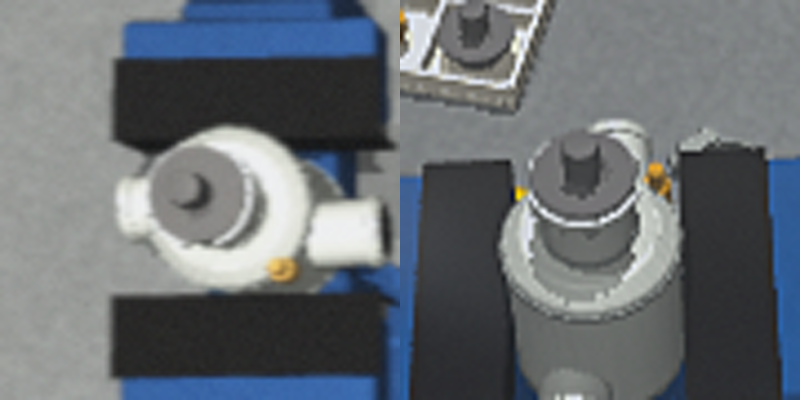

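The overview shows three trays: white at (303,160), purple at (414,158) and green at (325,303). Only the white one holds the bungs and fits the description, and its empty place is at (322,177). Of the two black caps, the one at (384,231) has the grip bar. The round one at (323,236) is the oil cap. The bung is in the neck at about (150,184). Next I'll refine the geometry.

```bash
python3 - <<'E'
from h import *
p=read_camera("top"); s=read_camera("side")
c1=lambda u,v:(230+u/3.8-.37,120+v/3.8-.37)
ct=lambda u,v:(105+u/4.444-.39,140+v/4.444-.39); cs=lambda u,v:(205+(u-400)/4.444-.39,240+v/4.444-.39)
print("knob top", ray(p,ct(190,190),264), "side",ray(s,cs(581,139),264))
print("flange", ray(p,ct(201,196),244),"side",ray(s,cs(582,180),244))
print("bar ends", ray(p,c1(577,455),47),ray(p,c1(613,391),47),"disc",ray(p,c1(588,425),27))
T=[c1(180,44),c1(428,103),c1(385,266),c1(137,205)]
T=np.array([ray(p,q,18) for q in T]); print(T.round(1),T.mean(0),np.linalg.norm(np.diff(T,axis=0),axis=1))
print("bungs", ray(p,c1(191,167),46),ray(p,c1(273,187),46),"tails",[ray(p,c1(*q),45).round() for q in [(212,88),(293,109),(374,130)]])
# averaged nets
acc={}
for k in range(5):
  for cam in("top","side"):
    P=read_camera(cam)
    for t in("neck","bar","place","tray"):
      for r in nets.mark_of(P,t):
        W=w(P,r["point"])
        acc.setdefault(t,[]).append(np.r_[W,r["confidence"]])
ref=dict(neck=(517,149,240),bar=(442,-374,37),place=(579,-219,4),tray=(619,-172,0))
for t,v in acc.items():
    v=np.array([x for x in v if np.linalg.norm(x[:3]-ref[t])<20]); print(t,len(v),np.median(v,0).round(1),v.std(0).round(1))
a=[cv2.resize(q["img"][y-20:y+20,x-20:x+20],(400,400),interpolation=cv2.INTER_CUBIC) for q,x,y in((p,384,231),(s,285,177))]
cv2.imwrite("pics/cap.png",np.clip(np.hstack(a)[:,:,::-1].astype(float)*2.5,0,255))
E
```

```text
knob top [517.49800474 144.96709899 264.        ] side [518.73278233 147.30284675 264.        ]
flange [517.71490172 146.51829045 244.        ] side [519.43921772 153.15186306 244.        ]
bar ends [ 420.79356782 -362.17150169   47.        ] [ 462.65367794 -385.21924571   47.        ] disc [ 440.92220165 -374.37407391   27.        ]
[[ 691.5  -99.6   18. ]
 [ 655.4 -267.4   18. ]
 [ 544.3 -240.1   18. ]
 [ 581.4  -73.4   18. ]] [ 618.14153192 -170.15016259   18.        ] [171.63937269 114.38178588 170.74244079]
bungs [ 602.53042994 -108.97860478   46.        ] [ 590.67021062 -162.70689917   46.        ] tails [array([ 655., -122.,   45.]), array([ 643., -175.,   45.]), array([ 630., -228.,   45.])]
neck 10 [516.5 148.4 240.1   0.8] [2.7 2.  2.5 0.1]
bar 9 [ 442.6 -374.8   35.1    0.8] [1.4 2.1 2.2 0.1]
place 10 [ 579.7 -219.5    3.5    0.7] [1.7 1.3 3.5 0.1]
tray 10 [ 619.  -171.1    1.7    0.7] [1.4 1.6 1.8 0.1][ WARN:0@39.764] global loadsave.cpp:1063 imwrite_ Unsupported depth image for selected encoder is fallbacked to CV_8U.
```

View pics/cap.png

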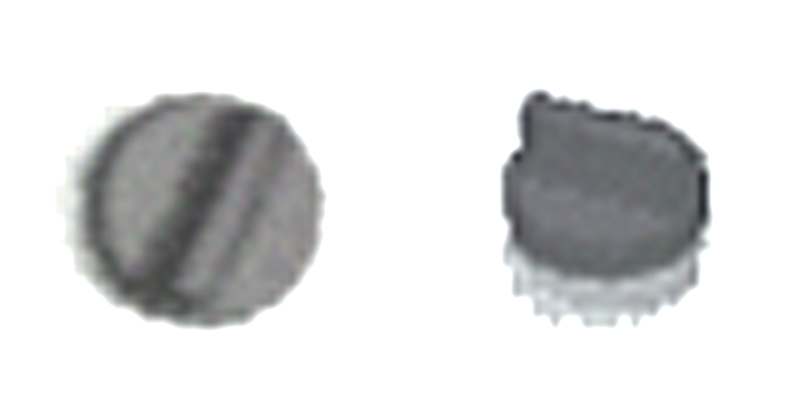

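The cap bar runs at about -26.5° yaw. The bung is at about (518,147) and the empty place at about (579,-219), with the tray yawed about -12°. I'll set out for the bung.

Emit:
{"op": "apply_moves", "data": {
  "increments": [
    [[-3.8, -1, -2.5], [0, 0, 0], 9.5],
    [[-3.8, -1, -2.5], [0, 0, 0], 9.5],
    [[-3.8, -1, -2.5], [0, 0, 0], 9.5],
    [[-3.8, -1, -2.5], [0, 0, 0], 9.5],
    [[-3.8, -1, -2.5], [0, 0, 0], 9.5]
  ]
}}

```text
t: 4.53
eef_pos: [324.6, -423.8, 264.9]
tcp_rot: [-1.572, 0.0, -2.863]
ft_force: [0.4, -1.0, -0.8]
opening: 0.999
```

Emit:
{"op": "apply_moves", "data": {
  "increments": [
    [[-3.8, -1, -2.5], [0, 0, 0], 5],
    [[-3.8, -1, -2.5], [0, 0, 0], 5],
    [[-3.8, -1, -2.5], [0, 0, 0], 5],
    [[-3.8, -1, -2.5], [0, 0, 0], 5],
    [[-3.8, -1, -2.5], [0, 0, 0], 5]
  ]
}}

```text
t: 5.15
eef_pos: [477.0, -245.1, 317.6]
tcp_rot: [-1.57, 0.001, -2.863]
ft_force: [0.2, -0.3, -0.6]
opening: 0.551
```

```bash
cat > go.py <<'E'
import sys; from h import *
# go.py x y z yawdeg : remaining tool-frame shift (cm) and turn about tool (deg), incl. tilt correction
x,y,z,yaw=map(float,sys.argv[1:5]); s=readout.state()
R=Ro.from_euler("xyz",s["tcp_rot"]); T=Ro.from_euler("xyz",[-np.pi/2,0,np.radians(yaw)])
d=R.inv().apply(np.array([x,y,z])-s["eef_pos"])/10
print("t",round(s["t"],2),"pos",s["eef_pos"].round(1),"rpy",np.degrees(s["tcp_rot"]).round(1),"F",s["ft_force"].round(1),"M",s["moment"].round(2),"op",round(s["opening"]*95,1),"j",s["joints"].round(2))
print("shift cm",d.round(2),"turn",np.degrees((R.inv()*T).as_rotvec()).round(1))
E
python3 go.py 518 147 290 -163.74
```

```text
t 5.15 pos [ 477.  -245.1  317.6] rpy [-9.00e+01  1.00e-01 -1.64e+02] F [ 0.2 -0.3 -0.6] M [-0.03  0.    0.03] op 52.4 j [-0.6   0.27  1.63  0.    1.24  0.69]
shift cm [-14.71   2.75 -36.57] turn [-0.  -0.3 -0.1]
```

Emit:
{"op": "apply_moves", "data": {
  "increments": [
    [[-1.85, 0.1, -4.55], [0, 0, 0], 5],
    [[-1.85, 0.1, -4.55], [0, 0, 0], 5],
    [[-1.85, 0.1, -4.55], [0, 0, 0], 5],
    [[-1.85, 0.1, -4.55], [0, 0, 0], 5],
    [[-1.85, 0.1, -4.55], [0, 0, 0], 5]
  ]
}}

```text
t: 5.78
eef_pos: [505.1, 6.4, 313.2]
tcp_rot: [-1.568, 0.003, -2.864]
ft_force: [1.0, -0.4, -0.1]
opening: 0.528
```

Emit:
{"op": "apply_moves", "data": {
  "increments": [
    [[-1.85, 0.3, -4.55], [0, 0, 0], 5],
    [[-1.85, 0.4, -4.55], [0, 0, 0], 5],
    [[-1.8, 0.5, -4.4], [0, 0, 0], 5],
    [[0, 0, 0], [0, 0, 0], 5],
    [[0, 0, 0], [0, 0, 0], 5]
  ]
}}

```text
t: 6.4
eef_pos: [520.6, 158.8, 301.1]
tcp_rot: [-1.568, 0.005, -2.859]
ft_force: [0.4, 0.4, -0.1]
opening: 0.525
```

```bash
python3 go.py 518 147 246.5 -163.74
python3 - <<'E'
from h import *
a=[]
for c in("top","side"):
    p=read_camera(c); u,v=proj(p,[518,147,255])[0].round().astype(int); u=max(u,40); print(u,v)
    a.append(cv2.resize(p["img"][v-40:v+40,u-40:u+40],(400,400),interpolation=cv2.INTER_CUBIC))
cv2.imwrite("pics/n1.png",np.hstack(a)[:,:,::-1])
E
```

```text
t 6.4 pos [520.6 158.8 301.1] rpy [ -89.8    0.3 -163.8] F [ 0.4  0.4 -0.1] M [-0.01  0.03 -0.03] op 49.9 j [ 0.18  0.29  1.64 -0.    1.21  1.47]
shift cm [0.6  5.46 1.05] turn [-0.2 -0.1 -0.3]
148 183
246 274
```

View pics/n1.png

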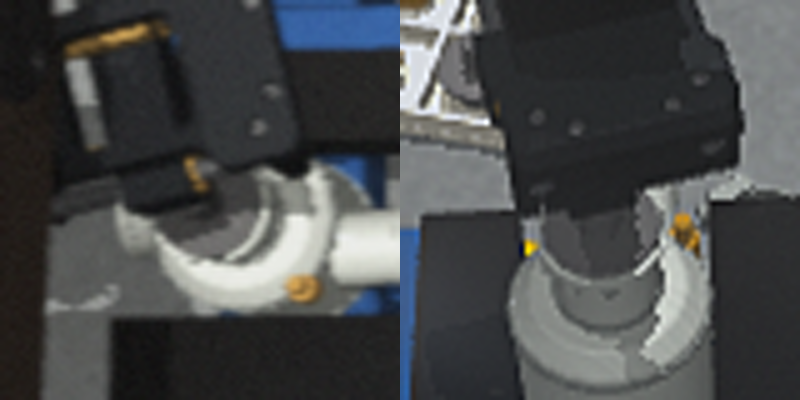

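The gripper hides the knob in both views, so I'll rely on the earlier measurement and descend slightly above the flange.

Emit:
{"op": "apply_moves", "data": {
  "increments": [
    [[0.6, 0, 1.05], [0, 0, 0], 5],
    [[0, 1.5, 0], [0, 0, 0], 5],
    [[0, 1.5, 0], [0, 0, 0], 5],
    [[0, 1.4, 0], [0, 0, 0], 5],
    [[0, 0, 0], [0, 0, 0], 5]
  ]
}}

```text
t: 7.12
eef_pos: [517.6, 143.0, 253.6]
tcp_rot: [-1.568, 0.004, -2.864]
ft_force: [0.0, -0.3, -0.4]
opening: 0.526
```

```bash
python3 go.py 518 147 247 -163.74
```

```text
t 7.12 pos [517.6 143.  253.6] rpy [ -89.8    0.2 -164.1] F [ 0.  -0.3 -0.4] M [ 0.03 -0.01 -0.  ] op 49.9 j [ 0.15  0.32  1.73 -0.    1.09  1.44]
shift cm [-0.14  0.66 -0.37] turn [-0.2 -0.4 -0.2]
```

Emit:
{"op": "apply_moves", "data": {
  "increments": [
    [[-0.1, 0.4, -0.35], [0, 0, 0], 5],
    [[0, 0.25, 0], [0, 0, 0], 5],
    [[0, 0, 0], [0, 0, 0], 1],
    [[0, 0, 0], [0, 0, 0], 1],
    [[0, 0, 0], [0, 0, 0], 1]
  ]
}}

```text
t: 7.75
eef_pos: [518.1, 147.4, 247.5]
tcp_rot: [-1.568, 0.005, -2.864]
ft_force: [-0.3, -1.3, 0.1]
opening: 0.267
```

Emit:
{"op": "apply_moves", "data": {
  "increments": [
    [[0, 0, 0], [0, 0, 0], 1],
    [[0, 0, 0], [0, 0, 0], 1],
    [[0, 0, 0], [0, 0, 0], 1],
    [[0, 0, 0], [0, 0, 0], 1],
    [[0, 0, 0], [0, 0, 0], 1]
  ]
}}

```text
t: 8.38
eef_pos: [518.1, 147.3, 247.6]
tcp_rot: [-1.568, 0.005, -2.864]
ft_force: [-0.3, -0.2, -0.0]
opening: 0.161
```

```bash
python3 go.py 518 147 247 -163.74
```

```text
t 8.38 pos [518.1 147.3 247.6] rpy [ -89.8    0.3 -164.1] F [-0.3 -0.2 -0. ] M [-0.07 -0.01  0.04] op 15.3 j [ 0.16  0.33  1.73 -0.    1.07  1.45]
shift cm [0.02 0.06 0.03] turn [-0.2 -0.3 -0.3]
```

It is gripped at about 16 mm. Now I'll lift it straight up.

Emit:
{"op": "apply_moves", "data": {
  "increments": [
    [[0, -0.8, 0], [0, 0, 0], 1],
    [[0, -1.2, 0], [0, 0, 0], 1],
    [[0, -1.5, 0], [0, 0, 0], 1],
    [[0, -1.5, 0], [0, 0, 0], 1],
    [[0, -0.5, 0], [0, 0, 0], 1]
  ]
}}

```text
t: 9.0
eef_pos: [518.0, 147.5, 307.6]
tcp_rot: [-1.568, 0.007, -2.864]
ft_force: [0.1, -0.2, -0.5]
opening: 0.16
```

```bash
python3 go.py 579 -219 100 -163.74
```

```text
t 9.0 pos [518.  147.5 307.6] rpy [ -89.8    0.4 -164.1] F [ 0.1 -0.2 -0.5] M [ 0.04 -0.02 -0.02] op 15.2 j [ 0.16  0.28  1.64 -0.    1.21  1.45]
shift cm [ 4.33 20.84 36.85] turn [-0.2 -0.3 -0.4]
```

Emit:
{"op": "apply_moves", "data": {
  "increments": [
    [[0.5, 0, 4.6], [0, 0, 0], 1],
    [[0.5, 0, 4.6], [0, 0, 0], 1],
    [[0.5, 0, 4.6], [0, 0, 0], 1],
    [[0.5, 1, 4.6], [0, 0, 0], 1],
    [[0.5, 3, 4.6], [0, 0, 0], 1]
  ]
}}

```text
t: 9.62
eef_pos: [559.3, -84.5, 271.4]
tcp_rot: [-1.565, 0.014, -2.858]
ft_force: [0.6, 0.1, -2.0]
opening: 0.159
```

Emit:
{"op": "apply_moves", "data": {
  "increments": [
    [[0.6, 4, 4.6], [0, 0, 0], 1],
    [[0.6, 4, 4.6], [0, 0, 0], 1],
    [[0.6, 4, 4], [0, 0, 0], 1],
    [[0, 3, 0], [0, 0, 0], 1],
    [[0, 0, 0], [0, 0, 0], 1]
  ]
}}

```text
t: 10.25
eef_pos: [581.0, -224.3, 116.4]
tcp_rot: [-1.566, 0.013, -2.862]
ft_force: [-0.1, -0.0, 0.5]
opening: 0.163
```

```bash
python3 go.py 579 -219 60 -163.74
python3 - <<'E'
from h import *
a=[]
for c,z in(("top",240),("side",240),("side",45)):
    p=read_camera(c); u,v=proj(p,[517,148,240] if z==240 else [579,-219,50])[0].round().astype(int); print(u,v)
    r=22 if z==240 else 40
    a.append(cv2.resize(p["img"][v-r:v+r,u-r:u+r],(266,266) if z!=240 else (266,266),interpolation=cv2.INTER_CUBIC))
a=np.hstack(a); cv2.imwrite("pics/n2.png",a[:,:,::-1])
E
```

```text
t 10.25 pos [ 581.  -224.3  116.4] rpy [ -89.7    0.7 -164. ] F [-0.1 -0.   0.5] M [ 0.02  0.05 -0.01] op 15.4 j [-0.48  0.59  1.67  0.01  0.87  0.81]
shift cm [ 0.12  5.64 -0.59] turn [-0.3 -0.3 -0.7]
150 184
247 279
234 208
```

View pics/n2.png

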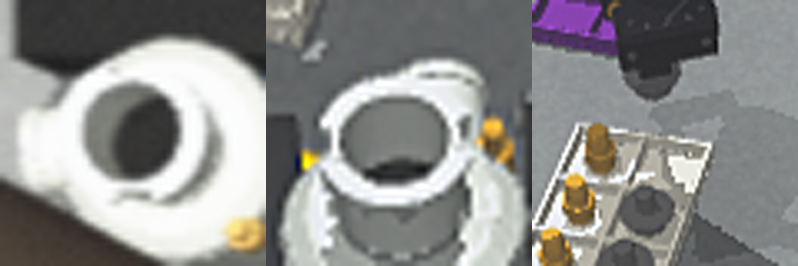

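Emit:
{"op": "apply_moves", "data": {
  "increments": [
    [[0.1, 2, -0.6], [-0.3, 0, -0.7], 1],
    [[0, 2, 0], [0, 0, 0], 1],
    [[0, 1.6, 0], [0, 0, 0], 1],
    [[0, 0, 0], [0, 0, 0], 1],
    [[0, 0, 0], [0, 0, 0], 1]
  ]
}}

```text
t: 11.02
eef_pos: [581.8, -216.7, 64.0]
tcp_rot: [-1.565, 0.007, -2.858]
ft_force: [-0.5, -1.0, -0.4]
opening: 0.157
```

```bash
python3 go.py 579 -219 30.5 -163.74
```

```text
t 11.03 pos [ 581.8 -216.7   64. ] rpy [ -89.6    0.4 -163.8] F [-0.5 -1.  -0.4] M [ 0.03 -0.04  0.05] op 14.9 j [-0.46  0.66  1.71  0.    0.76  0.82]
shift cm [0.35 3.35 0.13] turn [-0.4 -0.  -0.4]
```

Emit:
{"op": "apply_moves", "data": {
  "increments": [
    [[0.35, 1.0, 0.15], [-0.4, 0, -0.4], 1],
    [[0, 1, 0], [0, 0, 0], 1],
    [[0, 0.7, 0], [0, 0, 0], 1],
    [[0, 0.4, 0], [0, 0, 0], 1],
    [[0, 0.2, 0], [0, 0, 0], 1]
  ]
}}

```text
t: 11.65
eef_pos: [579.0, -219.6, 29.5]
tcp_rot: [-1.571, 0.0, -2.858]
ft_force: [-2.9, 0.7, 19.1]
opening: 0.164
```

```bash
python3 go.py 579 -219 29.6 -163.74
```

```text
t 11.65 pos [ 579.  -219.6   29.5] rpy [ -90.     0.  -163.8] F [-2.9  0.7 19.1] M [ 0.12  0.57 -0.01] op 15.6 j [-0.47  0.71  1.73  0.    0.71  0.82]
shift cm [-0.02 -0.01 -0.05] turn [ 0. -0. -0.]
```

It has seated on the floor of the place (19 N contact). I'll release it and rise.

Emit:
{"op": "apply_moves", "data": {
  "increments": [
    [[0, -0.05, 0], [0, 0, 0], 1],
    [[0, 0, 0], [0, 0, 0], 3],
    [[0, 0, 0], [0, 0, 0], 3.2],
    [[0, 0, 0], [0, 0, 0], 3.2],
    [[0, -0.5, 0], [0, 0, 0], 3.2]
  ]
}}

```text
t: 12.28
eef_pos: [579.1, -219.6, 35.4]
tcp_rot: [-1.571, 0.001, -2.858]
ft_force: [-0.3, -0.7, -0.0]
opening: 0.336
```

Emit:
{"op": "apply_moves", "data": {
  "increments": [
    [[0, -1.5, 0], [0, 0, 0], 3.2],
    [[0, -2, 0], [0, 0, 0], 3.2],
    [[0, -3, 0], [0, 0, 0], 3.5],
    [[0, -3, 0], [0, 0, 0], 5],
    [[0, -1, 0], [0, 0, 0], 5]
  ]
}}

```text
t: 12.9
eef_pos: [579.2, -219.7, 147.6]
tcp_rot: [-1.57, 0.002, -2.858]
ft_force: [0.3, 0.6, -1.1]
opening: 0.504
```

```bash
python3 go.py 441.5 -374.5 110 -206.5
```

```text
t 12.9 pos [ 579.2 -219.7  147.6] rpy [-8.990e+01  1.000e-01 -1.638e+02] F [ 0.3  0.6 -1.1] M [ 0.03  0.   -0.01] op 47.9 j [-0.47  0.55  1.65  0.    0.94  0.82]
shift cm [17.56  3.73 11.01] turn [-0.  42.7 -0.1]
```

Emit:
{"op": "apply_moves", "data": {
  "increments": [
    [[4.4, 0.3, 2.75], [0, 0, 0], 5],
    [[4.4, 0.4, 2.75], [0, 0, 0], 5],
    [[4.4, 0.5, 2.75], [0, 0, 0], 5],
    [[4.3, 0.5, 2.75], [0, 0, 0], 5],
    [[0, 0, 0], [0, 9, 0], 5]
  ]
}}

```text
t: 13.52
eef_pos: [438.2, -378.0, 130.6]
tcp_rot: [-1.569, 0.004, -3.015]
ft_force: [0.1, -0.4, 0.8]
opening: 0.527
```

Emit:
{"op": "apply_moves", "data": {
  "increments": [
    [[0, 0, 0], [0, 9, 0], 5],
    [[0, 0, 0], [0, 9, 0], 5],
    [[0, 0, 0], [0, 9, 0], 5],
    [[0, 0, 0], [0, 6, 0], 5],
    [[0, 0, 0], [0, 0, 0], 5]
  ]
}}

```text
t: 14.15
eef_pos: [436.3, -378.1, 129.3]
tcp_rot: [-1.573, 0.001, 2.67]
ft_force: [-0.4, 1.0, -0.6]
opening: 0.527
```

```bash
python3 go.py 441.5 -374.5 60 -206.5
python3 - <<'E'
from h import *
a=[]
for c in("top","side"):
    p=read_camera(c); np.save(c+"_neck.npy",p["img"]); u,v=proj(p,[517,148,240])[0].round().astype(int); print(u,v)
    r=20
    a.append(cv2.resize(p["img"][v-r:v+r,u-r:u+r],(400,400),interpolation=cv2.INTER_CUBIC))
    for t in ("neck","flange"): 
        for q in nets.mark_of(p,t): print(c,t,w(p,q["point"]).round(1),q["confidence"])
# mild contrast
x=np.hstack(a).astype(float); x=255*(x/255)**1.6
u=np.clip(x[:,:,::-1],0,255).astype(np.uint8)
cv2.imwrite("pics/n3.png",u)
E
```

```text
t 14.15 pos [ 436.3 -378.1  129.3] rpy [-9.01e+01  1.00e-01  1.53e+02] F [-0.4  1.  -0.6] M [0.06 0.02 0.1 ] op 50.1 j [-0.83  0.52  1.77  0.    0.85  1.21]
shift cm [-0.29  6.93 -0.55] turn [ 0.1 -0.5 -0.1]
150 184
top neck [519.7 151.5 241.3] 0.69
top flange [522.  151.  235.7] 0.69
247 279
side neck [514.9 148.5 240. ] 0.87
side neck [ 638.  -231.5    1.3] 0.54
side flange [520.6 151.7 239. ] 0.8
```

View pics/n3.png

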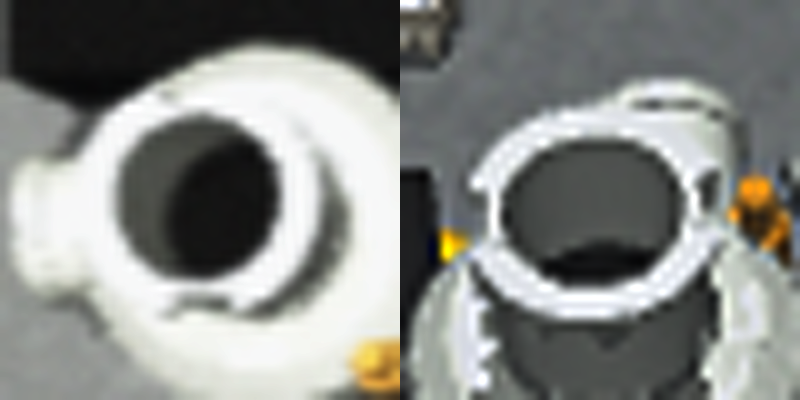

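```bash
python3 - <<'E'
from h import *
t=read_camera("top"); s=read_camera("side")
P=lambda p,c,x,y,w:(c[0]-20+x/10-.45,c[1]-20+y/10-.45)
T=lambda x,y,z=240:ray(t,P(t,(150,184),x,y,0),z).round(1)
S=lambda x,y,z=240:ray(s,P(s,(247,279),x-400,y,0),z).round(1)
print("bore top",T(198,197.5),"side",S(594,210)); 
print("bore diam",np.linalg.norm(T(116,197)-T(280,197)),np.linalg.norm(S(500,210)-S(688,210)))
print("notch top",T(207,299),"side L",S(482,210),"side R",S(711,200))
for p,c,name in((t,T(198,197.5),"top"),(s,S(594,210),"side")):
    g=cv2.cvtColor(p["img"],cv2.COLOR_RGB2GRAY).astype(np.float32)
    a=np.radians(np.arange(0,360,6)); v=0
    for r in(21,22,23):
        q=proj(p,np.c_[c[0]+r*np.cos(a),c[1]+r*np.sin(a),240+0*a]).astype(np.float32)
        v=v+cv2.remap(g,q[:,0],q[:,1],cv2.INTER_LINEAR).ravel()/3
    print(name,[(int(round(np.degrees(x))),int(y)) for x,y in zip(a,v)])
E
```

```text
bore top [519.1 148.8 240. ] side [519.2 149.  240. ]
bore diam 32.40987503832745 34.60520192109853
notch top [498.9 146.1 240. ] side L [539.8 148.6 240. ] side R [497.7 147.2 240. ]
top [(0, 243), (6, 239), (12, 230), (18, 216), (24, 227), (30, 241), (36, 242), (42, 245), (48, 246), (54, 245), (60, 243), (66, 245), (72, 247), (78, 248), (84, 249), (90, 250), (96, 250), (102, 250), (108, 250), (114, 249), (120, 249), (126, 249), (132, 249), (138, 249), (144, 249), (150, 249), (156, 249), (162, 246), (168, 223), (174, 199), (180, 201), (186, 188), (192, 168), (198, 190), (204, 235), (210, 241), (216, 245), (222, 244), (228, 242), (234, 242), (240, 240), (246, 240), (252, 241), (258, 241), (264, 241), (270, 241), (276, 242), (282, 242), (288, 244), (294, 244), (300, 247), (306, 245), (312, 248), (318, 249), (324, 248), (330, 249), (336, 250), (342, 250), (348, 250), (354, 248)]
side [(0, 145), (6, 150), (12, 162), (18, 199), (24, 232), (30, 230), (36, 228), (42, 228), (48, 233), (54, 234), (60, 229), (66, 233), (72, 228), (78, 237), (84, 238), (90, 238), (96, 240), (102, 228), (108, 229), (114, 240), (120, 230), (126, 240), (132, 237), (138, 231), (144, 226), (150, 226), (156, 231), (162, 230), (168, 222), (174, 200), (180, 167), (186, 140), (192, 124), (198, 132), (204, 209), (210, 235), (216, 233), (222, 232), (228, 232), (234, 233), (240, 235), (246, 237), (252, 235), (258, 236), (264, 235), (270, 233), (276, 233), (282, 236), (288, 235), (294, 231), (300, 240), (306, 233), (312, 236), (318, 240), (324, 236), (330, 233), (336, 234), (342, 236), (348, 175), (354, 137)]
```

Emit:
{"op": "apply_moves", "data": {
  "increments": [
    [[-0.3, 1.5, -0.5], [0, -0.5, 0], 5],
    [[0, 2, 0], [0, 0, 0], 5],
    [[0, 2, 0], [0, 0, 0], 5],
    [[0, 1.2, 0], [0, 0, 0], 5],
    [[0, 0, 0], [0, 0, 0], 5]
  ]
}}

```text
t: 15.18
eef_pos: [442.3, -373.9, 57.5]
tcp_rot: [-1.573, 0.001, 2.682]
ft_force: [-0.3, 0.0, -0.6]
opening: 0.523
```

```bash
python3 go.py 441.5 -374.5 29 -206.5
```

```text
t 15.18 pos [ 442.3 -373.9   57.5] rpy [-90.1   0.  153.7] F [-0.3  0.  -0.6] M [0.04 0.03 0.02] op 49.7 j [-0.82  0.63  1.82  0.    0.7   1.21]
shift cm [0.05 2.85 0.1 ] turn [ 0.1  0.2 -0. ]
```

The bore centre is (519,149) in both cameras, and the notch axis is at about 4.5°. Next I'll grip the cap's bar.

Emit:
{"op": "apply_moves", "data": {
  "increments": [
    [[0.05, 1.2, 0.1], [0, 0, 0], 5],
    [[0, 1.0, 0], [0, 0, 0], 5],
    [[0, 0.6, 0], [0, 0, 0], 5],
    [[0, 0, 0], [0, 0, 0], 5],
    [[0, 0, 0], [0, 0, 0], 3]
  ]
}}

```text
t: 15.8
eef_pos: [441.9, -375.0, 28.5]
tcp_rot: [-1.572, 0.002, 2.682]
ft_force: [0.0, -0.1, -0.3]
opening: 0.463
```

Emit:
{"op": "apply_moves", "data": {
  "increments": [
    [[0, 0, 0], [0, 0, 0], 0.5],
    [[0, 0, 0], [0, 0, 0], 0.5],
    [[0, 0, 0], [0, 0, 0], 0.5],
    [[0, 0, 0], [0, 0, 0], 0.5],
    [[0, 0, 0], [0, 0, 0], 0.5]
  ]
}}

```text
t: 16.42
eef_pos: [442.1, -375.2, 29.2]
tcp_rot: [-1.572, 0.003, 2.682]
ft_force: [1.0, 0.7, -0.9]
opening: 0.123
```

```bash
python3 go.py 441.5 -374.5 29 -206.5
```

```text
t 16.43 pos [ 442.1 -375.2   29.2] rpy [-90.1   0.2 153.7] F [ 1.   0.7 -0.9] M [ 0.11 -0.01 -0.02] op 11.7 j [-0.82  0.67  1.83  0.    0.64  1.21]
shift cm [ 0.08  0.02 -0.03] turn [ 0.1  0.2 -0.2]
```

Emit:
{"op": "apply_moves", "data": {
  "increments": [
    [[0, -1, 0], [0, 0, 0], 0.5],
    [[0, -4, 0], [0, 0, 0], 0.5],
    [[0, -5, 0], [0, 0, 0], 0.5],
    [[0, -5, 0], [0, 0, 0], 0.5],
    [[0, -5, 0], [0, 0, 0], 0.5]
  ]
}}

```text
t: 17.05
eef_pos: [440.3, -374.0, 234.0]
tcp_rot: [-1.574, -0.003, 2.682]
ft_force: [0.2, -1.0, -1.3]
opening: 0.124
```

Emit:
{"op": "apply_moves", "data": {
  "increments": [
    [[0, -4.5, 0], [0, -8, 0], 0.5],
    [[0, -4, 0], [0, -8, 0], 0.5],
    [[0, -2, 0], [0, -8, 0], 0.5],
    [[0, 0, 0], [0, -7, 0], 0.5],
    [[0, 0, 0], [0, 0, 0], 0.5]
  ]
}}

```text
t: 17.68
eef_pos: [439.4, -373.4, 351.1]
tcp_rot: [-1.567, 0.006, -3.044]
ft_force: [0.3, -0.4, -0.7]
opening: 0.127
```

```bash
python3 go.py 519 149 310 -175.5
```

```text
t 17.68 pos [ 439.4 -373.4  351.1] rpy [ -89.8    0.3 -174.4] F [ 0.3 -0.4 -0.7] M [ 0.02 -0.06  0.  ] op 12.0 j [-0.82  0.31  1.48  0.    1.34  0.65]
shift cm [-12.96   4.   -51.24] turn [-0.2  1.1 -0.3]
```

Emit:
{"op": "apply_moves", "data": {
  "increments": [
    [[-1.2, 0.2, -4.7], [0, 0, 0], 0.5],
    [[-1.2, 0.2, -4.7], [0, 0, 0], 0.5],
    [[-1.2, 0.2, -4.7], [0, 0, 0], 0.5],
    [[-1.2, 0.2, -4.7], [0, 0, 0], 0.5],
    [[-1.2, 0.2, -4.7], [0, 0, 0], 0.5]
  ]
}}

```text
t: 18.3
eef_pos: [477.5, -129.3, 340.0]
tcp_rot: [-1.568, 0.005, -3.067]
ft_force: [0.3, -0.1, 0.6]
opening: 0.123
```

Emit:
{"op": "apply_moves", "data": {
  "increments": [
    [[-1.2, 0.2, -4.7], [0, 0, 0], 0.5],
    [[-1.2, 0.2, -4.7], [0, 0, 0], 0.5],
    [[-1.2, 0.2, -4.7], [0, 0, 0], 0.5],
    [[-1.2, 0.2, -4.7], [0, 0, 0], 0.5],
    [[0, 0, 0], [0, 0, 0], 0.5]
  ]
}}

```text
t: 18.92
eef_pos: [511.4, 70.7, 331.6]
tcp_rot: [-1.569, 0.003, -3.08]
ft_force: [-0.2, -0.3, -0.9]
opening: 0.119
```

```bash
python3 go.py 519 149 290 -175.5
```

```text
t 18.93 pos [511.4  70.7 331.6] rpy [ -89.9    0.2 -176.5] F [-0.2 -0.3 -0.9] M [0.02 0.04 0.01] op 11.3 j [ 0.01  0.23  1.65 -0.    1.26  1.52]
shift cm [-1.23  4.15 -7.78] turn [-0.1 -1.  -0.2]
```

Emit:
{"op": "apply_moves", "data": {
  "increments": [
    [[-0.6, 0, -4], [0, -1, 0], 0.5],
    [[-0.6, 1, -3.7], [0, 0, 0], 0.5],
    [[0, 1.5, 0], [0, 0, 0], 0.5],
    [[0, 1.5, 0], [0, 0, 0], 0.5],
    [[0, 0, 0], [0, 0, 0], 0.5]
  ]
}}

```text
t: 19.55
eef_pos: [517.7, 146.6, 289.7]
tcp_rot: [-1.567, 0.002, -3.074]
ft_force: [-1.1, 0.1, -0.4]
opening: 0.126
```

```bash
python3 go.py 519 149 275 -175.5
```

```text
t 19.55 pos [517.7 146.6 289.7] rpy [-8.980e+01  1.000e-01 -1.761e+02] F [-1.1  0.1 -0.4] M [-0.04 -0.02  0.  ] op 11.9 j [ 0.15  0.29  1.67 -0.    1.18  1.66]
shift cm [-0.14  1.47 -0.24] turn [-0.2 -0.6 -0.1]
```

Emit:
{"op": "apply_moves", "data": {
  "increments": [
    [[-0.15, 0.3, -0.25], [-0.2, -0.6, 0], 0.5],
    [[0, 0.5, 0], [0, 0, 0], 0.5],
    [[0, 0.4, 0], [0, 0, 0], 0.5],
    [[0, 0, 0], [0, 0, 0], 0.5],
    [[0, 0, 0], [0, 0, 0], 0.5]
  ]
}}

```text
t: 20.18
eef_pos: [519.7, 147.7, 278.0]
tcp_rot: [-1.571, 0.004, -3.066]
ft_force: [0.6, -0.0, -0.5]
opening: 0.123
```

```bash
python3 go.py 519 149 272 -175.5; python3 - <<'E'
from h import *
s0=readout.state(); a=[]
for c in("top","side"):
    p=read_camera(c); u,v=proj(p,[519,149,245])[0].round().astype(int)
    e=s0["eef_pos"]; t=np.linspace(0,2*np.pi,90)
    r=24; k=16; im=cv2.resize(p["img"][v-r:v+r,u-r:u+r],(400,400),interpolation=cv2.INTER_CUBIC).copy(); k=400/48
    for rad,z,col in((29,e[2]-2.2,(255,0,0)),(29,e[2]-17.2,(0,255,0)),(24,240,(0,0,255))):
        c0=e if z>245 else (519,149)
        q=(proj(p,np.c_[c0[0]+rad*np.cos(t),c0[1]+rad*np.sin(t),z+0*t])-[u-r,v-r]+.5)*k
        cv2.polylines(im,[q.round().astype(int)],True,col,1)
    a.append(im)
cv2.imwrite("pics/n4.png",np.hstack(a)[:,:,::-1])
E
```

```text
t 20.18 pos [519.7 147.7 278. ] rpy [ -90.     0.2 -175.7] F [ 0.6 -0.  -0.5] M [ 0.08 -0.06 -0.  ] op 11.7 j [ 0.15  0.31  1.68 -0.    1.15  1.65]
shift cm [ 0.07  0.6  -0.13] turn [ 0.  -0.2 -0.2]
```

View pics/n4.png

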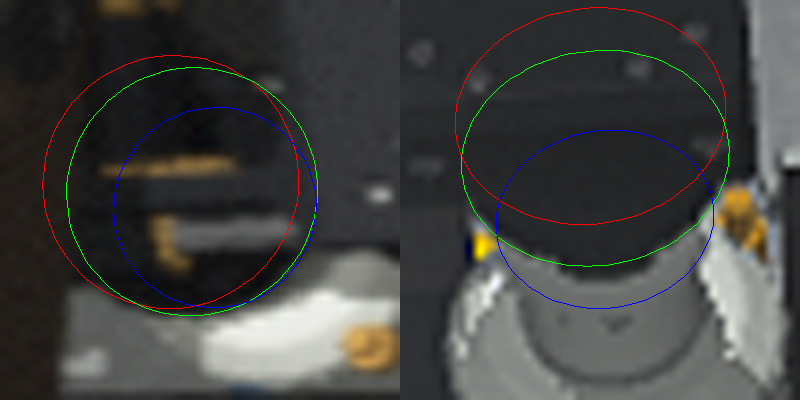

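The overlay agrees: the cap's skirt lies on the predicted circle in the side view, over the neck. I'll descend in steps and watch the force.

Emit:
{"op": "apply_moves", "data": {
  "increments": [
    [[0.05, 0.3, -0.15], [0, 0, 0], 0.5],
    [[0, 0.3, 0], [0, 0, 0], 0.5],
    [[0, 0.3, 0], [0, 0, 0], 0.5],
    [[0, 0.2, 0], [0, 0, 0], 0.5],
    [[0, 0, 0], [0, 0, 0], 0.5]
  ]
}}

```text
t: 20.9
eef_pos: [519.0, 149.5, 266.2]
tcp_rot: [-1.571, 0.003, -3.066]
ft_force: [0.1, -0.2, -0.4]
opening: 0.118
```

```bash
python3 go.py 519 149 262 -175.5
```

```text
t 20.9 pos [519.  149.5 266.2] rpy [ -90.     0.2 -175.6] F [ 0.1 -0.2 -0.4] M [ 0.05 -0.02  0.03] op 11.2 j [ 0.16  0.32  1.7  -0.    1.12  1.65]
shift cm [0.01 0.42 0.05] turn [ 0.  -0.1 -0.2]
```

Emit:
{"op": "apply_moves", "data": {
  "increments": [
    [[0, 0.2, 0.05], [0, 0, 0], 0.5],
    [[0, 0.2, 0], [0, 0, 0], 0.5],
    [[0, 0.2, 0], [0, 0, 0], 0.5],
    [[0, 0.1, 0], [0, 0, 0], 0.5],
    [[0, 0, 0], [0, 0, 0], 0.5]
  ]
}}

```text
t: 21.52
eef_pos: [519.2, 148.9, 258.8]
tcp_rot: [-1.571, 0.004, -3.066]
ft_force: [0.4, 0.5, -0.6]
opening: 0.125
```

```bash
python3 go.py 519 149 255 -175.5
```

```text
t 21.52 pos [519.2 148.9 258.8] rpy [ -90.     0.2 -175.7] F [ 0.4  0.5 -0.6] M [ 0.03 -0.01 -0.02] op 11.9 j [ 0.16  0.32  1.71 -0.    1.1   1.65]
shift cm [ 0.02  0.38 -0.01] turn [ 0.  -0.2 -0.2]
```

The plunger is in the bore with no side force. Next come the lugs.

Emit:
{"op": "apply_moves", "data": {
  "increments": [
    [[0, 0.15, 0], [0, 0, 0], 0.5],
    [[0, 0.15, 0], [0, 0, 0], 0.5],
    [[0, 0.15, 0], [0, 0, 0], 0.5],
    [[0, 0.1, 0], [0, 0, 0], 0.5],
    [[0, 0, 0], [0, 0, 0], 0.5]
  ]
}}

```text
t: 22.15
eef_pos: [519.2, 148.9, 253.0]
tcp_rot: [-1.571, 0.004, -3.066]
ft_force: [-0.0, 0.4, -0.5]
opening: 0.124
```

```bash
python3 go.py 519 149 247.2 -175.5
```

```text
t 22.15 pos [519.2 148.9 253. ] rpy [ -90.     0.2 -175.6] F [-0.   0.4 -0.5] M [0.06 0.03 0.03] op 11.8 j [ 0.16  0.33  1.72 -0.    1.09  1.65]
shift cm [ 0.02  0.58 -0.01] turn [ 0.  -0.1 -0.2]
```

Emit:
{"op": "apply_moves", "data": {
  "increments": [
    [[0, 0.15, 0], [0, 0, 0], 0.5],
    [[0, 0.15, 0], [0, 0, 0], 0.5],
    [[0, 0.15, 0], [0, 0, 0], 0.5],
    [[0, 0.1, 0], [0, 0, 0], 0.5],
    [[0, 0, 0], [0, 0, 0], 0.5]
  ]
}}

```text
t: 22.78
eef_pos: [519.3, 148.9, 247.2]
tcp_rot: [-1.571, 0.004, -3.066]
ft_force: [-0.2, -0.3, -0.6]
opening: 0.124
```

```bash
python3 go.py 519 149 247.2 -175.5
```

```text
t 22.77 pos [519.3 148.9 247.2] rpy [ -90.     0.2 -175.6] F [-0.2 -0.3 -0.6] M [ 0.02 -0.01  0.03] op 11.8 j [ 0.16  0.34  1.73 -0.    1.08  1.65]
shift cm [ 0.03 -0.   -0.01] turn [ 0.  -0.1 -0.2]
```

Emit:
{"op": "apply_moves", "data": {
  "increments": [
    [[0, 0.05, 0], [0, 0, 0], 0.5],
    [[0, 0.05, 0], [0, 0, 0], 0.5],
    [[0, 0, 0], [0, 0, 0], 0.5],
    [[0, 0, 0], [0, 0, 0], 0.5],
    [[0, 0, 0], [0, 0, 0], 0.5]
  ]
}}

```text
t: 23.4
eef_pos: [519.3, 148.9, 247.2]
tcp_rot: [-1.571, 0.005, -3.066]
ft_force: [-1.2, -0.4, 1.5]
opening: 0.123
```

```bash
python3 go.py 519 149 247.2 -175.5
```

```text
t 23.4 pos [519.3 148.9 247.2] rpy [ -90.     0.3 -175.6] F [-1.2 -0.4  1.5] M [ 0.05  0.18 -0.  ] op 11.7 j [ 0.16  0.33  1.73 -0.    1.07  1.65]
shift cm [ 0.03 -0.   -0.01] turn [ 0.  -0.1 -0.3]
```

The cap stopped at TCP z 247.2, which is exactly the predicted fully-down height, and light contact shows. Now I'll turn it clockwise.

Emit:
{"op": "apply_moves", "data": {
  "increments": [
    [[0, 0, 0], [0, 4, 0], 0.5],
    [[0, 0, 0], [0, 5, 0], 0.5],
    [[0, 0, 0], [0, 5, 0], 0.5],
    [[0, 0, 0], [0, 5, 0], 0.5],
    [[0, 0, 0], [0, 0, 0], 0.5]
  ]
}}

```text
t: 24.02
eef_pos: [519.2, 149.0, 247.1]
tcp_rot: [-1.573, 0.004, 2.877]
ft_force: [-0.1, 0.1, 1.8]
opening: 0.123
```

```bash
python3 go.py 519.3 148.9 247.2 -225.6
```

```text
t 24.02 pos [519.2 149.  247.1] rpy [-90.1   0.2 164.8] F [-0.1  0.1  1.8] M [ 0.03  0.01 -0.06] op 11.7 j [0.16 0.33 1.73 0.   1.07 1.99]
shift cm [-0.01 -0.01  0.01] turn [ 0.2 30.4 -0.2]
```

Emit:
{"op": "apply_moves", "data": {
  "increments": [
    [[0, 0, 0], [0, 7, 0], 0.5],
    [[0, 0, 0], [0, 7, 0], 0.5],
    [[0, 0, 0], [0, 7, 0], 0.5],
    [[0, 0, 0], [0, 7, 0], 0.5],
    [[0, 0, 0], [0, 2, 0], 0.5]
  ]
}}

```text
t: 24.65
eef_pos: [519.9, 149.0, 247.1]
tcp_rot: [-1.575, 0.004, 2.349]
ft_force: [0.4, -0.6, 1.6]
opening: 0.126
```

Emit:
{"op": "apply_moves", "data": {
  "increments": [
    [[0, 0, 0], [0, 0, 0], 0.5],
    [[0, 0, 0], [0, 0, 0], 0.5],
    [[0, 0, 0], [0, 0, 0], 0.5],
    [[0, 0, 0], [0, 0, 0], 0.5],
    [[0, 0, 0], [0, 0, 0], 0.5]
  ]
}}

```text
t: 25.28
eef_pos: [519.8, 149.0, 247.1]
tcp_rot: [-1.575, 0.003, 2.356]
ft_force: [0.1, -0.1, 1.1]
opening: 0.124
```

```bash
python3 go.py 519.3 148.9 247.2 -225.6; python3 - <<'E'
from h import *
p=read_camera("top"); s=read_camera("side"); 
a=cv2.resize(p["img"][120:260,100:345],(700,400),interpolation=cv2.INTER_CUBIC)
a=p["img"][110:250,100:352]; b=s["img"][185:325,150:402]
print([w(p,r["point"]).round() for r in nets.mark_of(p,"bung")],[w(s,r["point"]).round() for r in nets.mark_of(s,"bung")])
im=np.vstack([a,b]); cv2.imwrite("pics/end.png",cv2.resize(im,None,fx=2.1,fy=2.1,interpolation=cv2.INTER_CUBIC)[:,:,::-1])
E
```

```text
t 25.27 pos [519.8 149.  247.1] rpy [-90.3   0.2 135. ] F [ 0.1 -0.1  1.1] M [0.04 0.07 0.02] op 11.8 j [ 0.16  0.34  1.73 -0.    1.07  2.51]
shift cm [ 0.03 -0.01  0.04] turn [ 0.3  0.6 -0.2]
[array([ 602., -109.,    8.]), array([ 591., -163.,    6.]), array([ 582., -223.,    6.])] [array([462., -19.,   2.]), array([523., 150., 234.])]
```

View pics/end.png

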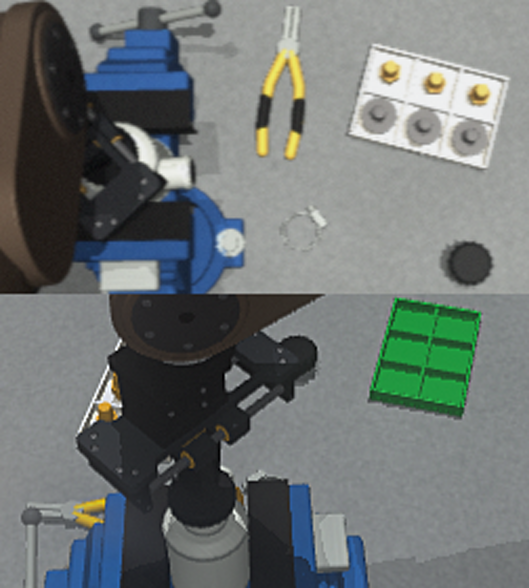

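The bung stands in the third place of the white tray at (470,135) in the picture, so the row is complete. The other things lie where they were. The cap sits on the neck, turned about 49°, with no catch resistance and the gripper still holding it. I'll hand in.

```bash
python3 -c "
from h import *
print(env.job_done())"
```

```text
the job is handed in; nothing more can be done
None
```

The bung is in the tray's empty place and the pressure cap is on the neck, turned about half-way, with the gripper still holding it. I handed the job in at about 25 s; it gave no verdict.

- **Bung:** I pulled it straight up and stood it in the white tray at about (579, -219). It touched down at 19 N. The last picture shows three bungs in a complete row, with the neighbouring bungs and hose tails where they were.
- **Cap:** I lowered it onto the neck with almost no side force. It stopped at the predicted fully-down height, with the TCP at z 247.2. I then turned it about 49° clockwise. There was no noticeable resisting moment, so it stayed clear of the catches.
- **Last readings:** The wrist force was about 1 N and the finger opening 11.8 mm on the 12 mm bar.
- **Uncertainty:** The notch direction (about 4.5°) comes from images only. Individual estimates ran from about 2° to 8°, so the turn from the true notch axis is about 49° give or take 3°.
- **Disagreements in the last check:**
  - In the side picture the network found no bung in the tray and reported one at the neck and one at the hose clip. The arm hides most of the tray from that camera, and the gripper and cap cover the neck.
  - The top view puts the placed bung at (582, -223), 3–4 mm from where I aimed it. That is within the network's accuracy.

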